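# Put the freshly painted fish in the free drying bay

### The job

The red fish lantern on the loose board has just been painted: without touching the wet fish, slide its board across the bench, never lifting it, into whichever bay of the drying rack is empty, squarely and fully home against the back stop. Then slide the blue blower along its rail until it is centred behind that bay. Do not disturb the two dry fish, the paint pot or the rinse bowl.

Things in the scene. Friction and masses are not known exactly. Their poses are not given: they have to be found in the camera images.
- board: Loose pale wooden board, 80 mm (its x) by 110 mm (its y), 22 mm thick, about 0.26 kg with its fish. It lies flat on the bench in front of the rack; sliding it takes about 1 to 3 N. Origin: centre of its underside, z up. At the start its x points roughly away from the robot, turned by up to 0.35 rad. Push it by its vertical edges.
- wet_fish: Wet red papier-mache fish with white fins, fixed on the board; same origin and axes as the board. It lies along the board's y: 90 mm long (y -45 to +46 mm), 54 mm wide (side fins included), from 22 to 71 mm above the bench. The board's rims outside it are dry.
- rack: Fixed dark wood rack on the bench, yaw varies: three bays, open towards the robot and upwards, no floor. Origin: on the bench, at the home point of the middle bay; x points into the bays, away from the robot, y to the left. Four rails (14 mm thick, 22 mm high, at y = -204, -68, 68, 204 mm; bays 122 mm wide) run from rounded ends at x = -37 mm to the 14 mm thick back stop, front face at x = 40 mm.
- bay_left (a point): Home point of the left bay (rack y = +136 mm), on the bench: where the centre of a fully home board is; the board's near edge then stands 3 mm out in front of the rail ends. Two of the three bays are taken by boards with dry fish; the third is empty but for a sheet of white paper.
- bay_middle (a point): The same for the middle bay (rack y = 0).
- bay_right (a point): The same for the right bay (rack y = -136 mm).
- blower (a joint): Position in m of the blue blower along its rail behind the rack, growing to the rack's +y: 0 = centred behind the middle bay, +0.136 the left, -0.136 the right one; stops at +-0.155. It stays where it is left; sliding it takes about 2 to 4 N. At the start it stands between the left and the middle bay.
- blower_top (a point): Centre of the top face of the blower, 100 mm above the bench, at rack x = 85 mm. The blower's blue housing is a box 28 mm (rack x) by 84 mm (rack y), from 20 to 100 mm above the bench, on a narrower black foot.
- dry_fish_a: Dry white fish with green fins on a brown board of the same sizes (80 x 110 x 22 mm, top of the fish 71 mm), home in one of the bays; loose. Origin: centre of the board's underside.
- dry_fish_b: Dry yellow fish with blue fins on a brown board, likewise home in another bay.
- paint_pot: Closed green paint jar, 60 mm wide, 70 mm high, standing to the robot's right; origin under its centre.
- rinse_bowl: Blue ceramic bowl, 90 mm wide, 45 mm high, standing to the robot's left; origin under its centre.
There are look-alikes about, which are no part of the job. Leave any black or turquoise look-alike of the board alone.

How it is judged:
On the way, in this order (a step that is already met when the one before it is completed fails the run):
1. the board with the wet fish is fully home in the empty bay (((x of board in the frame of rack between -0.005 and 0.008 m and y of board in the frame of rack between 0.124 and 0.148 m) or (x of board in the frame of rack between -0.005 and 0.008 m and y of board in the frame of rack between -0.012 and 0.012 m) or (x of board in the frame of rack between -0.005 and 0.008 m and y of board in the frame of rack between -0.148 and -0.124 m)) and angle between the x axis of board and the x axis of rack, either way round below 0.09 rad and height (world z) of board below 0.006 m), for 0.2 s.
2. the blower stands centred behind that bay (((x of board in the frame of rack between -0.005 and 0.008 m and y of board in the frame of rack between 0.124 and 0.148 m and value of joint blower between 0.116 and 0.156 m) or (x of board in the frame of rack between -0.005 and 0.008 m and y of board in the frame of rack between -0.012 and 0.012 m and value of joint blower between -0.02 and 0.02 m) or (x of board in the frame of rack between -0.005 and 0.008 m and y of board in the frame of rack between -0.148 and -0.124 m and value of joint blower between -0.156 and -0.116 m)) and angle between the x axis of board and the x axis of rack, either way round below 0.09 rad and height (world z) of board below 0.006 m and linear speed of board below 0.01 m/s and velocity of joint blower between -0.01 and 0.01 m/s), for 0.2 s.
At the end, for the whole second after the job is handed in: The board lies flat on the bench in a bay, within 5 mm of fully home against the back stop and within 0.09 rad of square, between the rails (12 mm of the bay's middle), and the blower's centre is within 20 mm of the middle of that same bay; both at rest (all of step 2); the robot touches nothing.
It fails at once if the robot touched the wet fish (contact force between any of the fingers, the arm and wet_fish above 0.3 N).
It fails at once if the board was lifted or tipped off the bench (height (world z) of board above 0.012 m or angle between board's own z axis and vertical above 0.15 rad).
It fails at once if a dry fish was shifted by more than 10 mm (distance of any of dry_fish_a, dry_fish_b from where it was at the start of the episode above 0.01 m).
It fails at once if the paint pot or the rinse bowl was shifted by more than 20 mm (distance of any of paint_pot, rinse_bowl from where it was at the start of the episode above 0.02 m).
It also fails if it takes over 67 s, if anything falls off the work surface, if the arm or the gripper's body presses on something with over 40 N, if the wrist force passes 120 N, or if a joint passes its speed limit or range.

### The arm

A 6-joint arm with a two-finger parallel gripper is mounted at the origin on the work surface. World frame = base frame: x ahead of the robot, y to its left, z up, the work surface at z = 0. Lengths are in m, angles in rad, forces in N, time in s.
With the tool pointing down it reaches from about 0.375 to 0.975 m from the base axis. Payload 3.8 kg.
Tool frame: the origin (TCP) lies where the fingers leave the gripper's body, on its centre line; the fingertips stand 73 mm ahead of it and the grasp point (between the pads) lies 54 mm ahead of it (nose_length is the distance from the TCP to the fingertips, in m); z points along the fingers, y is the line along which they close (so a half turn about z gives the same grasp; the last joint's range is limited). The gripper opens to 85 mm and grips with 20 to 120 N. Pads are 22 mm wide; open, the fingers measure 114 mm over their backs; the gripper's body (76 mm by 85 mm) begins 54 mm behind the grasp point. The pads swing forward as they close: fully open they stand 13 mm farther back than shut.
Start: joints at [-1.145, 0.264, 1.604, -0, 1.274, -0.037], TCP at [0.301, -0.604, 0.304] pointing down, gripper open.
Joint ranges: [-2.63, 2.63], [-0.94, 2.18], [0.31, 2.57], [-1.31, 4.45], [0, 2.66], [-2.55, 2.55]. Speed limits (rad/s): [2.57, 2.57, 3.14, 3.14, 3.14, 3.14].

### API

Orientations are given as a rotation vector (axis times angle).
In Python, from workcell import read_state, read_camera, calibration, finish_job, look_for, cut_out, tip_of, nose_length gives the robot as it stands.
- The arm moves only by the tool step_arm, never from a script. Its argument "targets" is a list of rows, each a list of 3 entries, a list of its own where there are three numbers: the turn, a rotation vector about the tool's x, y, z in rad, then the shift along the tool's x, y, z in mm, then the finger opening in mm, from 0 to 85.4. In form: [[[ax, ay, az], [x, y, z], grip], ...]. A call has 1 to 5 rows; each row shifts and turns the commanded pose from where the row before left it, along the tool's axes as they then stand; what a row does not reach is not made up. A row lasts 1/12 s, in which the tool goes at most 41.7 mm and 7.16 degrees, less where a joint would pass 70% of its speed; a pose out of reach is approached as far as the arm can. A call with a gripper value outside its range is refused whole. The fingers move at their own pace and stop on an object; "grip_force" is the grip in N (left out, the last holds). Time passes only in rows, so rows that do not move let the fingers close. It gives the time, the measured TCP pose, the force, the opening and the grip force at its end, in the units of the state.
- read_state(): the state, without advancing time (a new reading comes with each control period).
- read_camera(name): name is "scene" or "side" or "wrist"; returns the picture (400x640x3 uint8, red, green, blue); there is no depth.
- calibration(name): a dict with "camera_matrix" (3x3 intrinsics, pixels), "R" (3x3) and "t" (3): a world point X has camera coordinates R X + t. Camera axes: x right, y down, z forward; pixel columns grow to the right and rows downward; lengths in m; the calibration is good to about 2 mm. A picture is of the moment at which its call begins: read the wrist's pose just before it. calibration takes no time and is no camera call; for the wrist camera it gives the pose at the moment of the call.
- finish_job(): hands the job in; it is judged then, once.
Trained networks look in the newest picture that a camera, given by its name, has taken for a name from the list of things; names that differ only in an ending like _2 or _b are one class to them, and where a whole thing is asked for, a point or a joint stands for the part that bears it (a point fixed in the world has none). Each returns a list of dicts, best first, with "score" (0 to 1); they miss things now and then, are a little off and sometimes report something else, mostly with a low value. They report only what shows in the picture. A call takes as long as a camera call. They do not tell look-alikes from the thing itself.
- look_for(camera, query): "extent" ([left, top, right, bottom] in pixels, round what is visible of it).
- cut_out(camera, query): "region" (400x640 bool, what is visible of it) and "extent" ([left, top, right, bottom] in pixels, round what is visible of it).
- tip_of(camera, query): "at" ([row, column] in pixels: a listed point, or the origin of a listed thing).
The state is a dict: "time": time; "q": joint angles; "joint_vel": joint speeds; "joint_torque": joint torques, N m; "tool_pos": TCP position; "tcp_rot": TCP orientation; "wrist_force": force on the tool from outside, world axes, zero at the start; "torque": the same for the moment, N m; "width": opening from 0.0 (shut) to 1.0 (fully open); "grip_force": force on a finger pad.
Only numpy, scipy, OpenCV 4.12 (cv2) and the standard library are available. Lean on these libraries where they do the work, as an engineer would, in place of code of your own. Each camera call takes 0.05 s, during which the arm holds its last target. There are 200 camera calls.

## Working session

There is one attempt and no reset: what is moved stays moved. The work goes in short steps, Python scripts to look and compute and a tool call to move; the robot and the scene stay as the last step left them, time stands still between calls to the robot, and variables do not carry over. Pictures are saved under pics/ and viewed, at most 10 in all, crops included, and the job is handed in when it is done.

Besides the shell and the picture viewer there is one more tool, called after "Call:" by a JSON object that holds its "method" and its "body", one argument or row to a line. step_arm: Moves the arm, as the interface text tells. Its arguments: {"type":"object","properties":{"targets":{"type":"array","items":{"type":"array"}},"grip_force":{"type":"number"}},"required":["targets"]}

```bash
ls; mkdir -p pics; python3 - <<'E'
from workcell import *
import cv2,numpy as np
print(read_state())
for c in ("scene","side"):
    im=read_camera(c); cv2.imwrite(f"pics/{c}0.png",im[:,:,::-1])
    k=calibration(c); print(c,np.round(k["camera_matrix"],1).tolist(),np.round(k["R"],3).tolist(),np.round(k["t"],3).tolist())
    for q in ("board","wet_fish","rack","blower","dry_fish_a","paint_pot","rinse_bowl"):
        print(q,[(round(d["score"],2),np.round(d["extent"]).tolist()) for d in look_for(c,q)][:4])
E
```

```text
pics
{'time': 0.0, 'q': array([-1.14489690e+00,  2.64765717e-01,  1.60539432e+00,  1.62794941e-05,
        1.27369655e+00, -3.68724923e-02]), 'joint_vel': array([-0.00066746, -0.00016937, -0.00055216,  0.00023076,  0.00051033,
       -0.00151159]), 'joint_torque': array([ 1.51455817e-03, -5.15100682e+01, -3.67318618e+01, -5.92932270e-05,
        1.29709026e-02, -1.23407426e-05]), 'tool_pos': array([ 0.30112101, -0.60346813,  0.3025424 ]), 'tcp_rot': array([-3.05570430e+00, -7.19933874e-01,  6.62920496e-04]), 'wrist_force': array([-1.00229673,  0.09513413,  0.43302145]), 'torque': array([-0.04685867, -0.00198993,  0.03526862]), 'grip_force': 0.0, 'width': 1.0054095308069249}
scene [[516.1, 0.0, 320.8], [0.0, 516.1, 200.7], [0.0, 0.0, 1.0]] [[0.59, 0.808, 0.004], [0.535, -0.387, -0.751], [-0.605, 0.445, -0.66]] [-0.342, -0.206, 1.691]
board [(0.91, [210.0, 180.0, 258.0, 223.0]), (0.77, [273.0, 191.0, 321.0, 228.0]), (0.77, [335.0, 291.0, 392.0, 348.0]), (0.67, [299.0, 121.0, 343.0, 154.0])]
wet_fish [(0.95, [347.0, 292.0, 376.0, 327.0]), (0.77, [309.0, 122.0, 326.0, 146.0]), (0.71, [21
[... 514 characters left out ...]
591]] [0.506, 0.167, 1.079]
board [(0.96, [204.0, 161.0, 238.0, 200.0]), (0.92, [393.0, 299.0, 441.0, 356.0]), (0.82, [317.0, 209.0, 365.0, 252.0]), (0.82, [378.0, 192.0, 424.0, 228.0])]
wet_fish [(0.84, [403.0, 298.0, 430.0, 342.0]), (0.81, [330.0, 207.0, 350.0, 237.0]), (0.74, [211.0, 160.0, 235.0, 188.0]), (0.69, [387.0, 192.0, 419.0, 213.0])]
rack [(0.8, [217.0, 173.0, 317.0, 286.0])]
blower [(0.76, [236.0, 189.0, 258.0, 234.0]), (0.26, [212.0, 171.0, 317.0, 287.0])]
dry_fish_a [(0.86, [281.0, 172.0, 319.0, 208.0]), (0.68, [267.0, 198.0, 307.0, 243.0])]
paint_pot [(0.63, [352.0, 142.0, 375.0, 170.0]), (0.32, [213.0, 169.0, 319.0, 286.0])]
rinse_bowl [(0.58, [270.0, 310.0, 319.0, 350.0])]
```

```bash
python3 - <<'E'
import cv2,numpy as np
a=cv2.imread("pics/scene0.png")[100:380,130:480]
cv2.imwrite("pics/s1.png",cv2.resize(a,None,fx=2,fy=2,interpolation=cv2.INTER_CUBIC)[:560,:700])
E
```

```text
(no output)
```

View pics/s1.png

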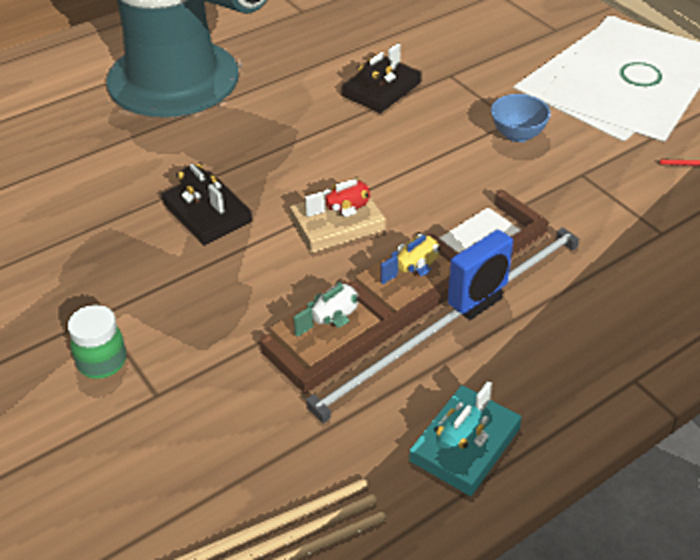

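View pics/side0.png

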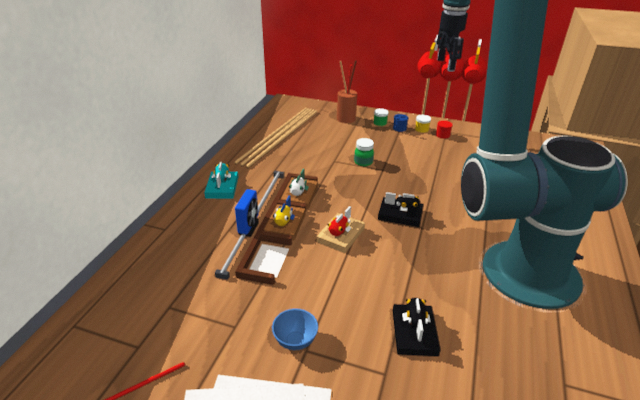

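Candidates for the board are black at scene (233,202), black at (320,137), turquoise at (363,320), and pale wood with the red fish at (298,208). I choose the pale one, which is at side (340,235). The empty bay, with the white paper, is the left one at side (268,260). The bays holding yellow and white fish are the middle and right ones.

```bash
cat > h.py <<'E'
from workcell import *
import cv2,numpy as np
from scipy.optimize import least_squares,minimize
from scipy.spatial.transform import Rotation as Ro
def proj(k,X):
    c=np.atleast_2d(X)@np.array(k["R"]).T+k["t"]; u=c@np.array(k["camera_matrix"]).T
    return u[:,:2]/u[:,2:]
def ray(k,uv,z):
    R=np.array(k["R"]);o=-R.T@np.array(k["t"]);d=R.T@np.linalg.solve(k["camera_matrix"],[uv[0],uv[1],1.])
    return (o+d*(z-o[2])/d[2])[:2]
def T(p,xy):
    xy=np.atleast_2d(xy);c,s=np.cos(p[2]),np.sin(p[2])
    return xy@np.array([[c,s],[-s,c]])+p[:2]
def inv(p,xy):
    xy=np.atleast_2d(xy)-p[:2];c,s=np.cos(p[2]),np.sin(p[2])
    return xy@np.array([[c,-s],[s,c]])
def box(p,z=(0,.022)):
    q=T(p,[[.04,.055],[.04,-.055],[-.04,-.055],[-.04,.055]])
    return np.vstack([np.c_[q,np.full(4,h)] for h in z])
def boardmasks(c,near):
    """board+fish region nearest to a world xy"""
    k=calibration(c);u0=proj(k,[*near,.02])[0]
    def pick(q):
        L=cut_out(c,q);L=[d for d in L if d["region"].sum()>50]
        f=lambda d:np.hypot((d["extent"][0]+d["extent"][2])/2-u0[0],(d["extent"][1]+d["extent"][3])/2-u0[1])
        d=min(L,key=f);return d["region"] if f(d)<40 else np.zeros((400,640),bool)
    return k,pick("board"),pick("wet_fish")
def fitboard(views,p0):
    S=4
    def cost(p):
        r=0
        for k,b,f in views:
            m=np.zeros((400*S,640*S),np.uint8)
            h=cv2.convexHull((((proj(k,box(p))+.5)*S)).astype(np.int32))
            cv2.fillConvexPoly(m,h,255)
            m=cv2.resize(m,(640,400),interpolation=cv2.INTER_AREA)/255.
            d=np.abs(m-(b|f))*~(f&~b|f)
            r+=d.sum()/max(b.sum(),1)
        return r
    best=min((minimize(cost,[p0[0],p0[1],a],method="Nelder-Mead",options=dict(initial_simplex=np.array([p0[0],p0[1],a])+np.array([[0,0,0],[.015,0,0],[0,.015,0],[0,0,.1]]),xatol=2e-4,fatol=1e-4)) for a in p0[2]),key=lambda r:r.fun)
    return best.x,best.fun
E
python3 - <<'E'
from h import *
obs=[];
model={"bay_left":(0,.136),"bay_middle":(0,0),"bay_right":(0,-.136),"rack":(0,0)}
views=[]
for c in ("scene","side"):
    read_camera(c);k=calibration(c)
    for q in model:
        L=tip_of(c,q)
        if L: d=L[0];uv=d["at"][::-1];w=ray(k,uv,0);obs.append((q,w));print(c,q,round(d["score"],2),np.round(w,3))
    for q,z in (("paint_pot",0),("rinse_bowl",0),("blower_top",.1),("board",0),("wet_fish",0)):
        print(c,q,[(round(d["score"],2),np.round(ray(k,d["at"][::-1],z),3)) for d in tip_of(c,q)[:4]])
    views.append(boardmasks(c,ray(k,(299,212) if c=="scene" else (340,236),.01)))
    print(views[-1][1].sum(),views[-1][2].sum())
r=least_squares(lambda p:np.concatenate([(T(p,model[q])[0]-w) for q,w in obs]),[.6,0,0],loss="soft_l1",f_scale=.005)
print("rack",np.round(r.x,4),np.round(np.abs(r.fun).max(),4))
p0=ray(views[0][0],(299,212),.01)
x,f=fitboard(views,[*p0,r.x[2]+np.array([-.3,0,.3])])
print("board",np.round(x,4),f,"in rack",inv(r.x,x[:2]),x[2]-r.x[2]); print(nose_length() if callable(nose_length) else nose_length)
np.save("rack.npy",r.x);np.save("board.npy",x)
E
```

```text
scene bay_left 0.62 [0.582 0.166]
scene bay_middle 0.29 [0.446 0.007]
scene rack 0.95 [0.606 0.015]
scene paint_pot [(0.75, array([ 0.493, -0.35 ]))]
scene rinse_bowl [(0.71, array([0.455, 0.36 ]))]
scene blower_top [(0.84, array([0.691, 0.069]))]
scene board [(0.91, array([0.227, 0.261])), (0.82, array([ 0.317, -0.112])), (0.74, array([ 0.837, -0.073])), (0.56, array([0.459, 0.01 ]))]
scene wet_fish [(0.84, array([0.447, 0.015])), (0.8, array([0.227, 0.26 ])), (0.74, array([ 0.833, -0.066])), (0.51, array([ 0.336, -0.115]))]
1113 381
side bay_left 0.75 [0.592 0.16 ]
side bay_middle 0.95 [0.591 0.037]
side bay_right 0.78 [ 0.61  -0.099]
side rack 0.92 [0.599 0.031]
side paint_pot [(0.58, array([ 0.495, -0.341]))]
side rinse_bowl [(0.58, array([0.446, 0.36 ])), (0.46, array([0.598, 0.03 ]))]
side blower_top [(0.9, array([0.68 , 0.069]))]
side board [(0.89, array([ 0.833, -0.066])), (0.74, array([0.449, 0.03 ])), (0.6, array([0.226, 0.263])), (0.58, array([ 0.322, -0.116]))]
side wet_fish [(0.84, array([0.457, 0.018])), (0.74, array([ 0.839, -0.075])), (0.65, array([0.225, 0.251])), (0.6, array([ 0.316, -0.119]))]
1247 411
rack [0.5969 0.0288 0.0895] 0.151
board [ 0.4501  0.0188 -0.1922] 0.11059166208332198 in rack [[-0.1471095   0.00318999]] -0.2816894116481612
0.0726
```

```bash
cat >> h.py <<'E'
def tool():
    s=read_state();return np.array(s["tool_pos"]),Ro.from_rotvec(s["tcp_rot"])
def goal(yaw,tilt):
    """tool down, tool x at world angle yaw, then leaned about tool y by tilt (positive: tips lead towards +tool x)"""
    R=Ro.from_matrix(np.c_[[np.cos(yaw),np.sin(yaw),0],[np.sin(yaw),-np.cos(yaw),0],[0,0,-1]])
    return R*Ro.from_euler("y",tilt)
def plan(P,R,frm=None):
    p,r=frm or tool()
    print("turn now",np.round((r.inv()*R).as_rotvec(),3),"shift in new axes mm",np.round(R.inv().apply(P-p)*1000,1),"in old",np.round(r.inv().apply(P-p)*1000,1))
E
python3 - <<'E'
from h import *
p,r=tool();print(p,np.round(r.as_matrix(),3))
k=calibration("wrist");Rc=np.array(k["R"]);o=-Rc.T@k["t"]
print("cam in tool",r.inv().apply(o-p),np.round(r.as_matrix().T@Rc.T,3),np.round(k["camera_matrix"],0).tolist())
rk=np.load("rack.npy")
for t in (0,.35):
    R=goal(.07+np.pi/2,t);print(np.round(R.as_matrix(),2)); plan(np.array([.45,-.1,.4]),R)
E
```

```text
[ 0.30135169 -0.60399757  0.30384468] [[ 0.895  0.446 -0.   ]
 [ 0.446 -0.895  0.   ]
 [-0.    -0.    -1.   ]]
cam in tool [ 0.08002784  0.00043459 -0.0702874 ] [[ 0.001 -0.95  -0.312]
 [ 1.     0.001  0.   ]
 [-0.    -0.312  0.95 ]] [[340.0, 0.0, 319.0], [0.0, 340.0, 202.0], [0.0, 0.0, 1.0]]
[[-0.07  1.    0.  ]
 [ 1.    0.07  0.  ]
 [ 0.    0.   -1.  ]]
turn now [-0.     0.    -1.178] shift in new axes mm [492.4 183.5 -96.2] in old [ 358.  -384.6  -96.2]
[[-0.07  1.   -0.02]
 [ 0.94  0.07  0.34]
 [ 0.34 -0.   -0.94]]
turn now [ 0.206  0.308 -1.165] shift in new axes mm [495.5 183.5  78.5] in old [ 358.  -384.6  -96.2]
```

Call:
{"method": "step_arm", "body": {
  "targets": [
    [[0,0,-0.118],[0,0,-10],85],
    [[0,0,-0.118],[0,0,-10],85],
    [[0,0,-0.118],[0,0,-10],85],
    [[0,0,-0.118],[0,0,-10],85],
    [[0,0,-0.118],[0,0,-10],85]
  ]
}}

```text
time: 2.42
tool_pos: [0.3013, -0.604, 0.3543]
tcp_rot: [-2.712, -1.586, 0.0]
wrist_force: [0.2, -0.2, 0.4]
width: 0.996
grip_force: 0.0
```

Call:
{"method": "step_arm", "body": {
  "targets": [
    [[0,0,-0.118],[0,0,-10],85],
    [[0,0,-0.118],[0,0,-10],85],
    [[0,0,-0.118],[0,0,-10],85],
    [[0,0,-0.118],[0,0,-10],85],
    [[0,0,-0.118],[0,0,-10],85]
  ]
}}

```text
time: 2.83
tool_pos: [0.3013, -0.604, 0.4044]
tcp_rot: [-2.133, -2.306, -0.0]
wrist_force: [-0.0, 0.1, -0.8]
width: 0.994
grip_force: 0.0
```

Call:
{"method": "step_arm", "body": {
  "targets": [
    [[0,0,0],[37,14,0],85],
    [[0,0,0],[37,14,0],85],
    [[0,0,0],[37,14,0],85],
    [[0,0,0],[37,14,0],85],
    [[0,0,0],[37,14,0],85]
  ]
}}

```text
time: 3.25
tool_pos: [0.3579, -0.4128, 0.4039]
tcp_rot: [2.141, 2.299, 0.0]
wrist_force: [0.7, 0.4, 0.1]
width: 0.996
grip_force: 0.0
```

Call:
{"method": "step_arm", "body": {
  "targets": [
    [[0,0,0],[37,14,0],85],
    [[0,0,0],[37,14,0],85],
    [[0,0,0],[37,14,0],85],
    [[0,0,0],[37,14,0],85],
    [[0,0,0],[37,14,0],85]
  ]
}}

```text
time: 3.67
tool_pos: [0.4144, -0.223, 0.4042]
tcp_rot: [2.14, 2.299, 0.0]
wrist_force: [-0.0, -0.4, 0.5]
width: 0.995
grip_force: 0.0
```

Call:
{"method": "step_arm", "body": {
  "targets": [
    [[0,0,0],[37,14,0],85],
    [[0,0,0],[37,14,0],85],
    [[0,0,0],[37,14,0],85],
    [[0,0,0],[0,0,0],85]
  ]
}}

```text
time: 4.0
tool_pos: [0.4494, -0.1052, 0.4043]
tcp_rot: [-2.131, -2.307, -0.006]
wrist_force: [0.2, -1.3, 0.6]
width: 0.999
grip_force: 0.0
```

```bash
python3 - <<'E'
from h import *
print(tool()[0],read_state()["time"])
im=read_camera("wrist");cv2.imwrite("pics/w1.png",im[:,:,::-1]);k=calibration("wrist")
import pickle;pickle.dump((im,k),open("w1.pkl","wb"))
for q in ("bay_left","bay_middle","bay_right","rack","dry_fish_a","board"):
    print(q,[(round(d["score"],2),np.round(d["at"]).tolist(),np.round(ray(k,d["at"][::-1],0),3).tolist()) for d in tip_of("wrist",q)[:4]])
E
```

```text
[ 0.44943108 -0.10521643  0.40426807] 4.0
bay_left []
bay_middle []
bay_right []
rack []
dry_fish_a [(0.94, [160.0, 432.0], [0.609, -0.109]), (0.86, [58.0, 441.0], [0.597, 0.023])]
board [(0.94, [58.0, 329.0], [0.453, 0.012]), (0.93, [151.0, 592.0], [0.831, -0.079]), (0.91, [153.0, 229.0], [0.323, -0.122])]
```

View pics/w1.png

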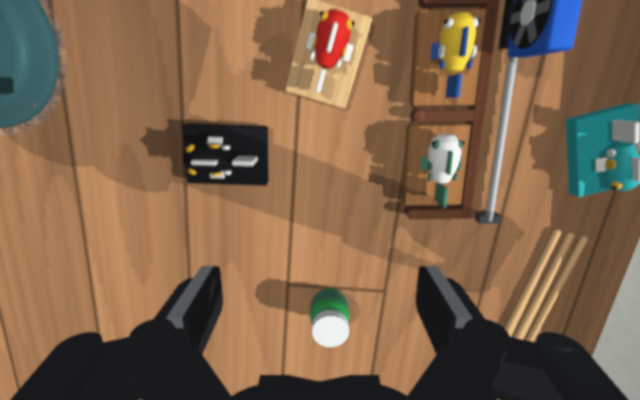

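The wrist view confirms the choice: the red fish on the pale board is at (330,55). Yellow is in the middle bay at (455,45) and white in the right bay at (443,165). The empty bay is out of view at the top, so I shift left to see it.

Call:
{"method": "step_arm", "body": {
  "targets": [
    [[0,0,0],[40,0,0],85],
    [[0,0,0],[40,0,0],85],
    [[0,0,0],[40,0,0],85],
    [[0,0,0],[0,0,0],85],
    [[0,0,0],[0,0,0],85]
  ]
}}

```text
time: 4.77
tool_pos: [0.4395, 0.0091, 0.404]
tcp_rot: [2.137, 2.302, -0.0]
wrist_force: [0.3, -0.5, 0.6]
width: 0.994
grip_force: 0.0
```

```bash
python3 - <<'E'
from h import *
import pickle
k=calibration("wrist");im=read_camera("wrist");cv2.imwrite("pics/w2.png",im[:,:,::-1])
pickle.dump((im,k),open("w2.pkl","wb"))
for q in ("bay_left","bay_middle","bay_right","rack","dry_fish_a","board"):
    print(q,[(round(d["score"],2),np.round(d["at"]).tolist(),np.round(ray(k,d["at"][::-1],0),3).tolist()) for d in tip_of("wrist",q)[:4]])
print([(round(d["score"],2),np.round(d["at"]).tolist(),np.round(ray(k,d["at"][::-1],.1),3).tolist()) for d in tip_of("wrist","blower_top")[:4]])
b=np.load("board.npy")
v=[boardmasks("wrist",b[:2])]
x,f=fitboard(v,[*b[:2],np.array([b[2]-.1,b[2]+.1])]);print("board",np.round(x,4),f)
np.save("board.npy",x)
E
```

```text
bay_left [(0.34, [357.0, 330.0], [0.486, -0.346])]
bay_middle []
bay_right [(0.37, [143.0, 326.0], [0.449, 0.019])]
rack []
dry_fish_a [(0.93, [145.0, 434.0], [0.599, 0.028]), (0.61, [231.0, 427.0], [0.612, -0.101])]
board [(0.74, [227.0, 577.0], [0.835, -0.078]), (0.68, [142.0, 325.0], [0.447, 0.021]), (0.59, [227.0, 236.0], [0.324, -0.116])]
[(0.74, [143.0, 328.0], [0.448, 0.034]), (0.66, [121.0, 545.0], [0.679, 0.076])]
board [ 0.4501  0.0173 -0.2077] 0.02331764396732284
```

View pics/w2.png

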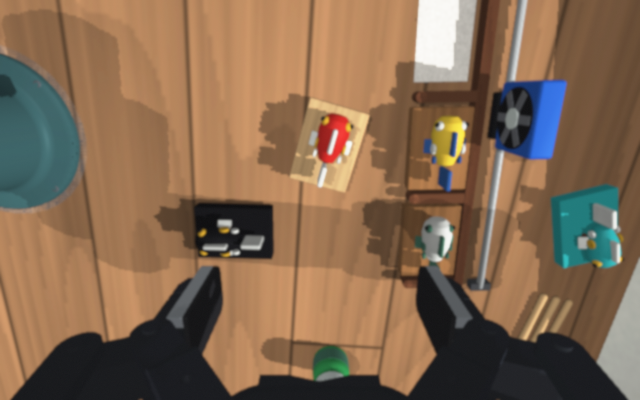

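```bash
cat > fr.py <<'E'
from h import *
import pickle,sys
# colour-contrast fit: rail/back-stop tops should be dark, strips beside them lighter -> use top-face mask matching
im,k=pickle.load(open("w2.pkl","rb"))
pts=[((413,97),(-.037,.068)),((408,197),(-.037,-.068)),((403,280),(-.037,-.204))]
r=least_squares(lambda p:np.concatenate([T(p,m)[0]-ray(k,uv,.018) for uv,m in pts]),[.6,.03,.09])
print(r.x,np.round(r.fun*1000,1))
np.save("rack.npy",r.x)
S=6;crop=cv2.resize(im[60:300,380:500,::-1],None,fx=2.5*2,fy=2.5,interpolation=cv2.INTER_CUBIC)
def L(a,b,z=.022,c=(0,255,0)):
    q=proj(k,np.c_[T(r.x,[a,b]),[z,z]]);q=((q-[379.5,59.5])*[5,2.5]).astype(int)
    cv2.line(crop,tuple(map(int,q[0])),tuple(map(int,q[1])),c,1)
for y in (-.204,-.068,.068):
    for s in (-.007,.007): L((-.037,y+s),(.04,y+s))
    L((-.037,y-.007),(-.037,y+.007))
L((.04,-.211),(.04,.15));L((.054,-.211),(.054,.15))
cv2.imwrite("pics/ov.png",crop)
E
python3 fr.py
```

```text
[0.59857703 0.02746663 0.10426689] [ 0.   2.  -0.5  0.4  0.5 -2.5]
```

View pics/ov.png

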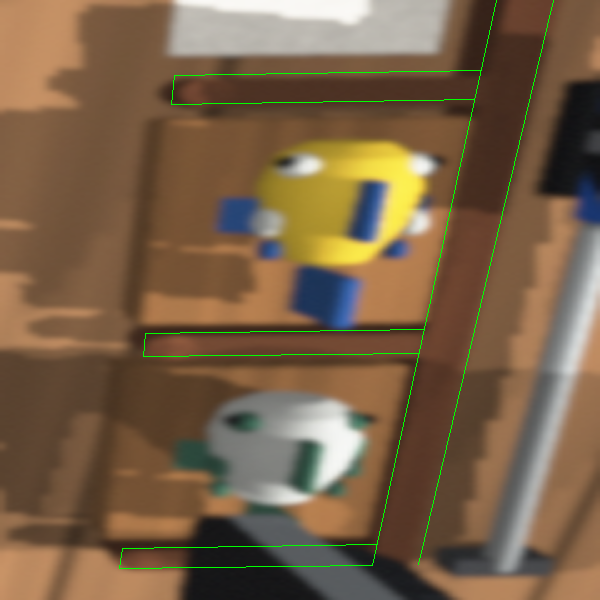

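```bash
python3 - <<'E'
from h import *
rk=np.array([.5987,.025,.100]);np.save("rack.npy",rk)
b=np.load("board.npy");print("rel",inv(rk,b[:2]),b[2]-rk[2],read_state()["wrist_force"])
R=goal(rk[2]+np.pi/2,.35)
bx,by=inv(rk,b[:2])[0]
C=np.r_[T(rk,[bx-.01,by-.082])[0],.035]
P=C-R.apply([.011,0,.068]);print(P)
plan(P,R)
E
```

```text
rel [[-0.14860045  0.00715622]] -0.3076915052945054 [-0.58871368 -0.32430133 -1.25369833]
[ 0.45172321 -0.09878553  0.09510547]
turn now [ 0.005  0.35  -0.029] shift in new axes mm [-206.7    1.3  253.2] in old [-107.2    4.5  308.7]
```

Call:
{"method": "step_arm", "body": {
  "targets": [
    [[0,0,-0.007],[-27,1,30],50],
    [[0,0,-0.007],[-27,1,30],50],
    [[0,0,-0.007],[-27,1,30],50],
    [[0,0,-0.007],[-27,1,30],50],
    [[0,0.117,0],[0,0,0],50]
  ]
}}

```text
time: 5.68
tool_pos: [0.4492, -0.0995, 0.2775]
tcp_rot: [-2.042, -2.258, -0.112]
wrist_force: [-1.3, 1.8, -0.3]
width: 0.578
grip_force: 0.0
```

Call:
{"method": "step_arm", "body": {
  "targets": [
    [[0,0.117,0],[0,0,0],50],
    [[0,0.117,0],[0,0,0],50],
    [[0,0,0],[-13,0,36],50],
    [[0,0,0],[-13,0,36],50],
    [[0,0,0],[-13,0,36],50]
  ]
}}

```text
time: 6.1
tool_pos: [0.4532, -0.0997, 0.1684]
tcp_rot: [-1.923, -2.123, -0.342]
wrist_force: [0.7, -0.4, -0.1]
width: 0.587
grip_force: 0.0
```

Call:
{"method": "step_arm", "body": {
  "targets": [
    [[0,0,0],[-13,0,35],50],
    [[0,0,0],[0,0,0],50],
    [[0,0,0],[0,0,0],50]
  ]
}}

```text
time: 6.35
tool_pos: [0.4509, -0.0978, 0.1302]
tcp_rot: [-1.918, -2.117, -0.338]
wrist_force: [1.0, -0.0, 0.7]
width: 0.584
grip_force: 0.0
```

```bash
python3 - <<'E'
from h import *
rk=np.load("rack.npy")
R=goal(rk[2]+np.pi/2,.35)
print(read_state()["wrist_force"],tool()[0])
plan(np.array([.4517,-.0988,.0951]),R)
k=calibration("wrist");im=read_camera("wrist");cv2.imwrite("pics/w3.png",im[:,:,::-1])
b=np.load("board.npy");x,f=fitboard([boardmasks("wrist",b[:2])],[*b[:2],np.array([b[2]-.1,b[2]+.1])]);print(x,f)
E
```

```text
[ 0.9873423  -0.03643798  0.74210755] [ 0.45086631 -0.09777665  0.13021842]
turn now [-0.005 -0.004 -0.002] shift in new axes mm [-13.1   0.7  32.6] in old [-13.2   0.9  32.6]
[ 0.45303912  0.01815745 -0.20055038] 0.011228421634212168
```

View pics/w3.png

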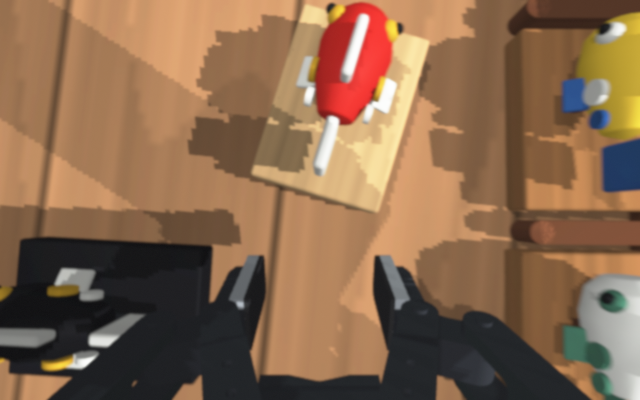

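The fingers stand clear of the board's right edge, with tips at (250,260) and (390,260) and the nearest board corner at (378,210). Now I descend.

Call:
{"method": "step_arm", "body": {
  "targets": [
    [[0,0,0],[-13,0,33],50],
    [[0,0,0],[-5,0,14],50],
    [[0,0,0],[0,0,0],50],
    [[0,0,0],[0,0,0],50]
  ]
}}

```text
time: 6.83
tool_pos: [0.4536, -0.0995, 0.0831]
tcp_rot: [-1.921, -2.124, -0.342]
wrist_force: [0.1, 0.5, -0.9]
width: 0.587
grip_force: 0.0
```

Call:
{"method": "step_arm", "body": {
  "targets": [
    [[0,0,0],[-1.4,0,3.8],50],
    [[0,0,0],[0,0,0],50],
    [[0,0,0],[0,0,0],50]
  ]
}}

```text
time: 7.08
tool_pos: [0.4536, -0.0996, 0.0787]
tcp_rot: [-1.921, -2.124, -0.342]
wrist_force: [-0.6, 0.4, 0.7]
width: 0.583
grip_force: 0.0
```

Call:
{"method": "step_arm", "body": {
  "targets": [
    [[0,0,0],[-1.4,0,3.8],50],
    [[0,0,0],[0,0,0],50],
    [[0,0,0],[0,0,0],50]
  ]
}}

```text
time: 7.33
tool_pos: [0.4525, -0.0991, 0.0733]
tcp_rot: [-1.92, -2.122, -0.34]
wrist_force: [0.3, 0.6, -0.6]
width: 0.582
grip_force: 0.0
```

Call:
{"method": "step_arm", "body": {
  "targets": [
    [[0,0,0],[-1,0,2.8],50],
    [[0,0,0],[0,0,0],50],
    [[0,0,0],[0,0,0],50]
  ]
}}

```text
time: 7.58
tool_pos: [0.4524, -0.099, 0.0701]
tcp_rot: [-1.92, -2.122, -0.34]
wrist_force: [-0.3, 0.0, -0.7]
width: 0.584
grip_force: 0.0
```

Call:
{"method": "step_arm", "body": {
  "targets": [
    [[0,0,0],[-1,0,2.8],50],
    [[0,0,0],[0,0,0],50],
    [[0,0,0],[0,0,0],50]
  ]
}}

```text
time: 7.83
tool_pos: [0.4529, -0.0993, 0.0679]
tcp_rot: [-1.92, -2.122, -0.341]
wrist_force: [-1.1, -0.5, 6.0]
width: 0.588
grip_force: 2.5
```

Contact with the bench gives a nose of about 69 mm at this opening. I raise 3 mm and push left.

Call:
{"method": "step_arm", "body": {
  "targets": [
    [[0,0,0],[1,0,-2.8],50],
    [[0,0,0],[9.4,0,3.4],50],
    [[0,0,0],[9.4,0,3.4],50],
    [[0,0,0],[9.4,0,3.4],50],
    [[0,0,0],[9.4,0,3.4],50]
  ]
}}

```text
time: 8.25
tool_pos: [0.4485, -0.0584, 0.0705]
tcp_rot: [-1.92, -2.123, -0.341]
wrist_force: [0.2, -0.7, 0.2]
width: 0.586
grip_force: 0.8
```

Call:
{"method": "step_arm", "body": {
  "targets": [
    [[0,0,0],[9.4,0,3.4],50],
    [[0,0,0],[9.4,0,3.4],50],
    [[0,0,0],[9.4,0,3.4],50],
    [[0,0,0],[9.4,0,3.4],50],
    [[0,0,0],[9.4,0,3.4],50]
  ]
}}

```text
time: 8.67
tool_pos: [0.4432, -0.0085, 0.0706]
tcp_rot: [-1.919, -2.122, -0.34]
wrist_force: [-0.1, -1.8, 0.4]
width: 0.588
grip_force: 0.7
```

Call:
{"method": "step_arm", "body": {
  "targets": [
    [[0,0,0],[9.4,0,3.4],50],
    [[0,0,0],[9.4,0,3.4],50],
    [[0,0,0],[4.7,0,1.7],50],
    [[0,0,0],[0,0,0],50],
    [[0,0,0],[0,0,0],50]
  ]
}}

```text
time: 9.08
tool_pos: [0.4409, 0.0157, 0.0708]
tcp_rot: [-1.919, -2.123, -0.34]
wrist_force: [0.4, -0.5, -0.1]
width: 0.584
grip_force: 0.0
```

```bash
python3 - <<'E'
from h import *
rk=np.load("rack.npy");p,R=tool();C=p+R.apply([.011,0,.0688]);print("lead",inv(rk,C[:2]),C[2],"tcp",inv(rk,p[:2]))
b0=T(rk,[-.149,inv(rk,C[:2])[0,1]+.055])[0]
k=calibration("wrist");im=read_camera("wrist");cv2.imwrite("pics/w4.png",im[:,:,::-1])
x,f=fitboard([boardmasks("wrist",b0)],[*b0,np.array([.0,.15])]);print("wrist",inv(rk,x[:2]),x[2]-rk[2],f)
V=[]
for c in("scene","side"):
    read_camera(c);V.append(boardmasks(c,b0))
x,f=fitboard(V,[*b0,np.array([0,.15])]);print("fixed",inv(rk,x[:2]),x[2]-rk[2],f)
E
```

```text
lead [[-0.15800411  0.04054687]] 0.009957758139236855 tcp [[-0.15795609  0.00653906]]
wrist [[-0.20914947  0.24730998]] -0.06666666666666674 0.0
fixed [[-0.16796827  0.09801675]] 0.009314664989311883 0.42350025719126205
```

View pics/w4.png

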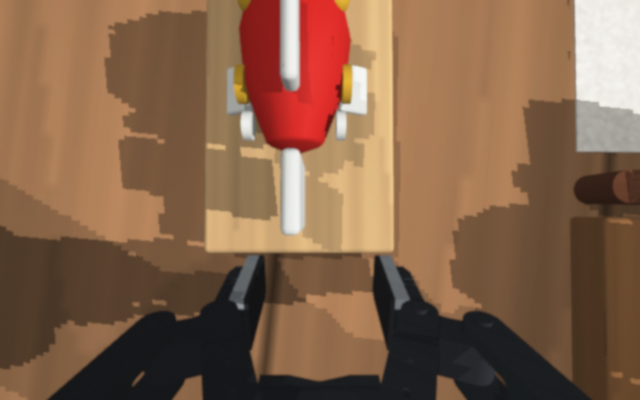

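The board is square to the gripper and touching the fingertips, with its edge at row 252. I push on.

Call:
{"method": "step_arm", "body": {
  "targets": [
    [[0,0,0],[7,0,2.6],50],
    [[0,0,0],[9.4,0,3.4],50],
    [[0,0,0],[7,0,2.6],50],
    [[0,0,0],[4.7,0,1.7],50],
    [[0,0,0],[3,0,1.1],50]
  ]
}}

```text
time: 9.95
tool_pos: [0.4375, 0.0492, 0.0708]
tcp_rot: [-1.919, -2.123, -0.34]
wrist_force: [-0.5, -2.8, 0.0]
width: 0.588
grip_force: 0.9
```

Call:
{"method": "step_arm", "body": {
  "targets": [
    [[0,0,0],[0,0,0],50],
    [[0,0,0],[0,0,0],50]
  ]
}}

```text
time: 10.12
tool_pos: [0.4375, 0.0488, 0.0708]
tcp_rot: [-1.919, -2.122, -0.34]
wrist_force: [0.9, -0.2, -0.3]
width: 0.585
grip_force: 0.0
```

```bash
python3 - <<'E'
from h import *
rk=np.load("rack.npy");p,R=tool();C=p+R.apply([.011,0,.0688]);print("lead",inv(rk,C[:2]),C[2],"tcp",inv(rk,p[:2]))
k=calibration("wrist");im=read_camera("wrist");cv2.imwrite("pics/w5.png",im[:,:,::-1])
for q in("bay_left","rack"):
  print(q,[(round(d["score"],2),inv(rk,ray(k,d["at"][::-1],0))) for d in tip_of("wrist",q)])
for q in [(-.037,.068),(-.037,.204),(-.037,.061),(-.037,.075)]: print(q,proj(k,[*T(rk,q)[0],.022]))
E
```

```text
lead [[-0.15808709  0.07374531]] 0.009941538083729357 tcp [[-0.15803324  0.03973469]]
bay_left []
rack []
(-0.037, 0.068) [[609.80292108 267.80903949]]
(-0.037, 0.204) [[601.12215919 -50.60967127]]
(-0.037, 0.061) [[610.2649646  284.75724114]]
(-0.037, 0.075) [[609.3424153  250.91724373]]
```

View pics/w5.png

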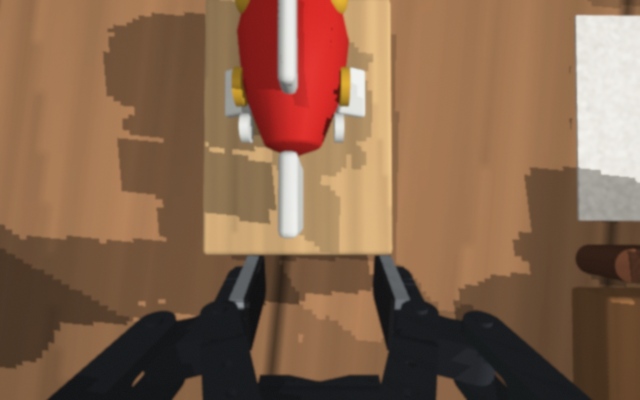

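Call:
{"method": "step_arm", "body": {
  "targets": [
    [[0,0,0],[3.8,0,1.4],50],
    [[0,0,0],[3.8,0,1.4],50],
    [[0,0,0],[0,0,0],50],
    [[0,0,0],[-18.8,0,-6.9],50],
    [[0,0,0],[13,0,-36],30]
  ]
}}

```text
time: 10.68
tool_pos: [0.434, 0.0358, 0.1026]
tcp_rot: [-1.915, -2.112, -0.326]
wrist_force: [0.0, 0.0, -0.6]
width: 0.458
grip_force: 0.0
```

Call:
{"method": "step_arm", "body": {
  "targets": [
    [[0,0,0],[13,0,-36],30],
    [[0,0,0],[13,0,-36],30],
    [[0,0,0],[13,0,-36],30],
    [[0,-0.117,0],[0,0,0],30],
    [[0,-0.117,0],[0,0,0],30]
  ]
}}

```text
time: 11.1
tool_pos: [0.4414, 0.0343, 0.2275]
tcp_rot: [-2.058, -2.267, -0.124]
wrist_force: [-0.7, 0.1, -1.1]
width: 0.349
grip_force: 0.0
```

Call:
{"method": "step_arm", "body": {
  "targets": [
    [[0,-0.116,0],[0,0,0],30],
    [[0,0,0.12],[0,0,0],30],
    [[0,0,0.12],[0,0,0],30],
    [[0,0,0.12],[0,0,0],30],
    [[0,0,0.12],[0,0,0],30]
  ]
}}

```text
time: 11.52
tool_pos: [0.4386, 0.0363, 0.2238]
tcp_rot: [-2.604, -1.755, -0.0]
wrist_force: [-0.5, -0.1, 0.2]
width: 0.353
grip_force: 0.0
```

Call:
{"method": "step_arm", "body": {
  "targets": [
    [[0,0,0.12],[0,0,0],30],
    [[0,0,0.12],[0,0,0],30],
    [[0,0,0.12],[0,0,0],30],
    [[0,0,0.12],[0,0,0],30],
    [[0,0,0.12],[0,0,0],30]
  ]
}}

```text
time: 11.93
tool_pos: [0.4386, 0.0359, 0.2236]
tcp_rot: [-3.007, -0.905, 0.001]
wrist_force: [-0.4, -0.2, 0.3]
width: 0.351
grip_force: 0.0
```

Call:
{"method": "step_arm", "body": {
  "targets": [
    [[0,0,0.12],[0,0,0],30],
    [[0,0,0.12],[0,0,0],30],
    [[0,0,0.12],[0,0,0],30],
    [[0,0,0.12],[0,0,0],30],
    [[0,0,0],[0,0,0],30]
  ]
}}

```text
time: 12.35
tool_pos: [0.4387, 0.0358, 0.2237]
tcp_rot: [-3.136, -0.169, 0.001]
wrist_force: [0.2, 0.2, 0.0]
width: 0.352
grip_force: 0.0
```

```bash
python3 - <<'E'
from h import *
rk=np.load("rack.npy");rk[:2]=.6005,.0265;np.save("rack.npy",rk)
p,R=tool();s=read_state();print(p,s["q"],s["time"])
b0=T(rk,[-.168,.136])[0]
k=calibration("wrist");im=read_camera("wrist");cv2.imwrite("pics/w6.png",im[:,:,::-1])
print("bench centre",ray(k,(320,200),0))
x,f=fitboard([boardmasks("wrist",b0)],[*b0,np.array([.05,.15])]);print("wrist",x,inv(rk,x[:2]),x[2]-rk[2],f)
V=[]
for c in("scene","side"):
    read_camera(c);V.append(boardmasks(c,b0))
x,f=fitboard(V,[*b0,np.array([0.05,.15])]);print("fixed",inv(rk,x[:2]),x[2]-rk[2],f)
plan(np.r_[T(rk,[-.168-.04-.013-.011,.136])[0],.16],goal(rk[2],0))
E
```

```text
[0.43868367 0.03584038 0.22365798] [ 2.40401842e-02 -1.22806744e-01  2.17058533e+00  1.57467966e-03
  1.09462500e+00  1.48626355e+00] 12.35
bench centre [0.42411039 0.03303772]
wrist [0.418566   0.14352893 0.10207253] [[-0.16934169  0.13460737]] 0.0020725302130880363 0.02505844572896596
fixed [[-0.16962101  0.13531576]] 0.018331622711920764 0.1474557347919847
turn now [-0.001 -0.     0.011] shift in new axes mm [ -72.3 -110.8   63.9] in old [ -71.  -111.5   64. ]
```

View pics/w6.png

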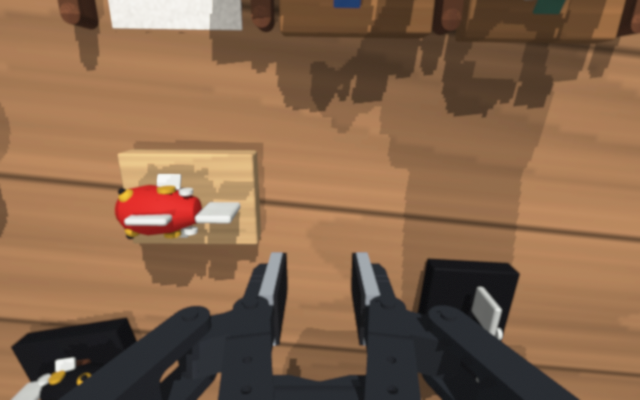

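```bash
python3 - <<'E'
from h import *
rk=np.load("rack.npy");k=calibration("wrist")
for uv in [(77,24),(263,28),(448,33)]: print(inv(rk,ray(k,uv,.011)))
for q in [(-.037,.204),(-.037,.068),(-.037,-.068)]: print(proj(k,[*T(rk,q)[0],.0])[0],proj(k,[*T(rk,q)[0],.022])[0])
E
python3 -c "
import cv2;a=cv2.imread('pics/w6.png')[0:50,50:470];cv2.imwrite('pics/w6c.png',cv2.resize(a,None,fx=1.9,fy=6,interpolation=cv2.INTER_CUBIC))"
```

```text
[[-0.03470184  0.2075189 ]]
[[-0.03574994  0.06837409]]
[[-0.03749302 -0.07089166]]
[91.66107532 29.93595524] [72.22308738 24.79397355]
[265.75121171  32.22028211] [261.18858675  27.28104347]
[439.34602849  34.49810964] [449.57066725  29.76043472]
```

View pics/w6c.png

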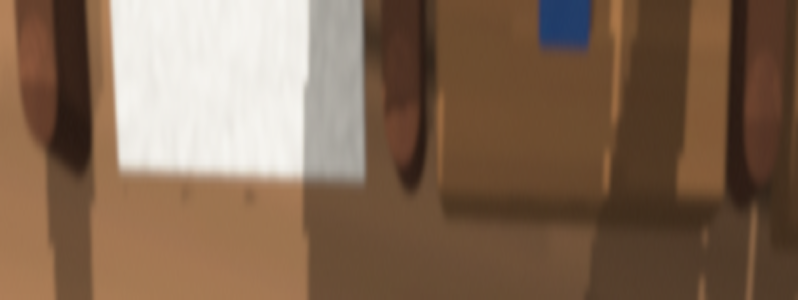

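Call:
{"method": "step_arm", "body": {
  "targets": [
    [[0,0,0.011],[-24,-28,10],30],
    [[0,0,0],[-24,-28,10],30],
    [[0,0,0],[-24,-28,20],30],
    [[0,0,0],[0,-28,24],30],
    [[0,0,0],[0,0,0],30]
  ]
}}

```text
time: 13.22
tool_pos: [0.3518, 0.1415, 0.1563]
tcp_rot: [-3.136, -0.163, 0.01]
wrist_force: [-0.5, 0.3, -0.2]
width: 0.354
grip_force: 0.0
```

```bash
python3 - <<'E'
from h import *
rk=np.load("rack.npy");p,R=tool();s=read_state();print(p,s["q"],s["wrist_force"],inv(rk,p[:2]))
plan(np.r_[T(rk,[-.169-.04-.013-.011,.1355])[0],.082],goal(rk[2],0))
E
```

```text
[0.35180184 0.1415349  0.1563315 ] [ 0.31483379 -0.16337647  2.34428361  0.00326746  0.96662044  1.78021749] [-0.5157355   0.32845879 -0.18670029] [[-0.23597138  0.13928859]]
turn now [-0.001  0.006  0.004] shift in new axes mm [ 3.   3.8 74.3] in old [ 3.4  3.9 74.3]
```

Call:
{"method": "step_arm", "body": {
  "targets": [
    [[0,0,0.004],[0,4,37],30],
    [[0,0,0],[0,0,37],30],
    [[0,0,0],[0,0,0],30],
    [[0,0,0],[0,0,0],30]
  ]
}}

```text
time: 13.55
tool_pos: [0.3549, 0.1349, 0.0848]
tcp_rot: [3.137, 0.151, -0.009]
wrist_force: [0.4, -0.5, 0.3]
width: 0.347
grip_force: 0.0
```

```bash
python3 - <<'E'
from h import *
rk=np.load("rack.npy");p,R=tool();s=read_state();print(p,s["q"],s["wrist_force"],inv(rk,p[:2]))
plan(np.r_[T(rk,[-.169-.04-.013-.011,.1355])[0],.082],goal(rk[2],0))
im=read_camera("wrist");cv2.imwrite("pics/w7.png",im[:,:,::-1])
E
```

```text
[0.354863   0.13485847 0.08477736] [ 2.96905133e-01 -3.25233621e-02  2.39450085e+00  1.22578199e-03
  7.85454172e-01  1.77078169e+00] [ 0.3654921  -0.47645535  0.33039975] [[-0.23359204  0.13233991]]
turn now [ 0.     0.006 -0.004] shift in new axes mm [ 0.6 -3.2  2.8] in old [ 0.6 -3.2  2.8]
```

View pics/w7.png

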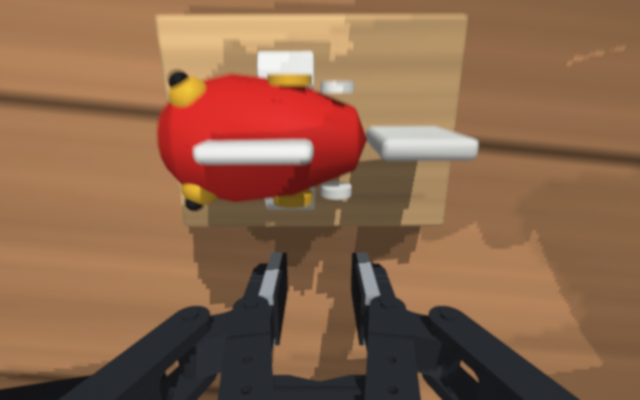

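The fingers are centred behind the near edge, with the edge at row 226 and the tips at row 253. I push forward to just before the rails.

Call:
{"method": "step_arm", "body": {
  "targets": [
    [[0,0,0],[5,-1.5,2.8],30],
    [[0,0,0],[8,0,0],30],
    [[0,0,0],[9,0,0],30],
    [[0,0,0],[10,0,0],30],
    [[0,0,0],[10,0,0],30]
  ]
}}

```text
time: 14.02
tool_pos: [0.3999, 0.1413, 0.0843]
tcp_rot: [-3.137, -0.15, -0.002]
wrist_force: [-2.1, 1.1, 1.9]
width: 0.356
grip_force: 1.3
```

Call:
{"method": "step_arm", "body": {
  "targets": [
    [[0,0,0],[10,0,0],30],
    [[0,0,0],[10,0,0],30],
    [[0,0,0],[10,0,0],30],
    [[0,0,0],[8,0,0],30],
    [[0,0,0],[5,0,0],30]
  ]
}}

```text
time: 14.43
tool_pos: [0.4426, 0.1454, 0.0833]
tcp_rot: [-3.137, -0.15, -0.001]
wrist_force: [-2.8, -0.6, 2.3]
width: 0.352
grip_force: 1.3
```

Call:
{"method": "step_arm", "body": {
  "targets": [
    [[0,0,0],[0,0,0],30],
    [[0,0,0],[0,0,0],30]
  ]
}}

```text
time: 14.6
tool_pos: [0.4417, 0.1453, 0.0833]
tcp_rot: [-3.137, -0.15, -0.001]
wrist_force: [0.0, -0.4, -0.1]
width: 0.35
grip_force: 0.0
```

```bash
cat > m.py <<'E'
from h import *
rk=np.load("rack.npy");p,R=tool();s=read_state();t=inv(rk,p[:2])[0];print(s["time"],p,"tcp rack",t,"yaw",np.arctan2(*R.as_matrix()[1::-1,0])-rk[2],s["wrist_force"])
b0=T(rk,[t[0]+.051,.135])[0]
V=[]
read_camera("wrist");v=boardmasks("wrist",b0);V=[v]
x,f=fitboard([v],[*b0,rk[2]+np.array([-.05,.05])]);print("wrist",inv(rk,x[:2]),x[2]-rk[2],f)
V=[]
for c in("scene","side"):
    read_camera(c);V.append(boardmasks(c,b0))
x,f=fitboard(V,[*b0,rk[2]+np.array([-.05,.05])]);print("fixed",inv(rk,x[:2]),x[2]-rk[2],f)
E
python3 m.py
```

```text
14.6 [0.44168906 0.14533118 0.08331471] tcp rack [-0.14615422  0.13409216] yaw -0.004235073527031161 [ 0.02348597 -0.44837975 -0.097228  ]Traceback (most recent call last):
  File "m.py", line 5, in <module>
    read_camera("wrist");v=boardmasks("wrist",b0);V=[v]
                           ~~~~~~~~~~^^^^^^^^^^^^
  File "h.py", line 27, in boardmasks
    return k,pick("board"),pick("wet_fish")
                           ~~~~^^^^^^^^^^^^
  File "h.py", line 26, in pick
    d=min(L,key=f);return d["region"] if f(d)<40 else np.zeros((400,640),bool)
ValueError: min() iterable argument is empty
```

```bash
sed -i 's/d=min(L,key=f);return/\n        if not L: return np.zeros((400,640),bool)\n        d=min(L,key=f);return/; s/f(d)<40/f(d)<(120 if c=="wrist" else 40)/' h.py; python3 m.py
```

```text
14.75 [0.44082637 0.14521142 0.08327904] tcp rack [-0.14702456  0.13405912] yaw -0.004132543340005901 [0.30518002 0.16712102 0.0616739 ]
wrist [[-0.09351737  0.13419272]] -0.00341151751283314 0.02246024730452831
fixed [[-0.09404109  0.13341451]] 0.013798957618884361 0.23683623386977265
```

Call:
{"method": "step_arm", "body": {
  "targets": [
    [[0,0,0],[6,0,0],30],
    [[0,0,0],[9,0,0],30],
    [[0,0,0],[10,0,0],30],
    [[0,0,0],[10,0,0],30],
    [[0,0,0],[10,0,0],30]
  ]
}}

```text
time: 15.62
tool_pos: [0.4872, 0.1496, 0.0832]
tcp_rot: [-3.137, -0.15, -0.0]
wrist_force: [-1.3, 0.3, -0.4]
width: 0.349
grip_force: 0.7
```

Call:
{"method": "step_arm", "body": {
  "targets": [
    [[0,0,0],[10,0,0],30],
    [[0,0,0],[10,0,0],30],
    [[0,0,0],[10,0,0],30],
    [[0,0,0],[6,0,0],30],
    [[0,0,0],[0,0,0],30]
  ]
}}

```text
time: 16.03
tool_pos: [0.5239, 0.1533, 0.0838]
tcp_rot: [-3.137, -0.15, -0.004]
wrist_force: [-0.0, -0.0, 0.3]
width: 0.354
grip_force: 0.0
```

Call:
{"method": "step_arm", "body": {
  "targets": [
    [[0,0,0],[4,0,0],30],
    [[0,0,0],[4,0,0],30],
    [[0,0,0],[0,0,0],30]
  ]
}}

```text
time: 16.28
tool_pos: [0.5301, 0.1538, 0.0834]
tcp_rot: [-3.137, -0.15, -0.001]
wrist_force: [-0.7, -0.4, -0.8]
width: 0.351
grip_force: 0.0
```

```bash
python3 m.py
```

```text
16.2833 [0.53005205 0.15379575 0.08338743] tcp rack [-0.05738764  0.13369286] yaw -0.004145325385731133 [-0.73027392 -0.43412431 -0.84614644]
wrist [[-0.00635246  0.13386527]] -0.002199981471099191 0.022150012462981462
fixed [[-0.00678894  0.13673771]] 0.04566263934135384 0.8904622656219789
```

Call:
{"method": "step_arm", "body": {
  "targets": [
    [[0,0,0],[3,0,0],30],
    [[0,0,0],[2,0,0],30],
    [[0,0,0],[0,0,0],30]
  ]
}}

```text
time: 16.98
tool_pos: [0.5347, 0.1542, 0.0832]
tcp_rot: [-3.137, -0.15, 0.0]
wrist_force: [-0.7, -1.0, -0.1]
width: 0.352
grip_force: 0.4
```

Call:
{"method": "step_arm", "body": {
  "targets": [
    [[0,0,0],[2,0,0],30],
    [[0,0,0],[0,0,0],30]
  ]
}}

```text
time: 17.15
tool_pos: [0.5367, 0.1544, 0.0832]
tcp_rot: [-3.137, -0.15, 0.0]
wrist_force: [-0.1, -0.4, 0.2]
width: 0.344
grip_force: 0.5
```

Call:
{"method": "step_arm", "body": {
  "targets": [
    [[0,0,0],[1.5,0,0],30],
    [[0,0,0],[0,0,0],30]
  ]
}}

```text
time: 17.32
tool_pos: [0.537, 0.1544, 0.083]
tcp_rot: [-3.137, -0.15, 0.005]
wrist_force: [-4.6, -0.7, 3.6]
width: 0.351
grip_force: 2.5
```

Call:
{"method": "step_arm", "body": {
  "targets": [
    [[0,0,0],[1.5,0,0],30],
    [[0,0,0],[0,0,0],30]
  ]
}}

```text
time: 17.48
tool_pos: [0.5372, 0.1545, 0.0828]
tcp_rot: [-3.138, -0.15, 0.01]
wrist_force: [-7.5, -0.7, 5.9]
width: 0.352
grip_force: 4.1
```

```bash
python3 m.py
```

```text
17.4833 [0.5372478  0.15447067 0.08281957] tcp rack [-0.05016046  0.13364603] yaw -0.004385545881907149 [-7.49500242 -0.6853904   5.92868046]
wrist [[0.01472381 0.15573085]] -0.007759546387292107 0.8606820400195216
fixed [[0.00020419 0.1367318 ]] 0.06338310148983053 0.933883209269786
```

Call:
{"method": "step_arm", "body": {
  "targets": [
    [[0,0,0],[-10,0,0],30],
    [[0,0,0],[-20,0,0],0],
    [[0,0,0],[0,0,-40],0],
    [[0,0,0],[0,0,-40],0],
    [[0,0,0],[0,0,-40],0]
  ]
}}

```text
time: 18.35
tool_pos: [0.5086, 0.1514, 0.2037]
tcp_rot: [-3.137, -0.151, 0.002]
wrist_force: [1.0, 0.5, 0.2]
width: -0.001
grip_force: 0.0
```

Call:
{"method": "step_arm", "body": {
  "targets": [
    [[0,0,0],[0,28,-20],0],
    [[0,0,0],[0,28,-20],0],
    [[0,0,0],[0,28,0],0],
    [[0,0,0],[0,28,0],0],
    [[0,0,0],[0,0,0],0]
  ]
}}

```text
time: 18.77
tool_pos: [0.5214, 0.0365, 0.2445]
tcp_rot: [3.137, 0.146, 0.006]
wrist_force: [-0.4, -0.8, 0.6]
width: 0.001
grip_force: 0.0
```

```bash
cat > bl.py <<'E'
from h import *
def blower():
    """joint value from masks of the housing in each camera, fitted with the rack pose known"""
    rk=np.load("rack.npy");out=[]
    for c in("scene","side","wrist"):
        read_camera(c);k=calibration(c);L=cut_out(c,"blower")
        for d in L[:1]:
            m=d["region"]
            def cost(y):
                q=T(rk,[[.071,y-.042],[.071,y+.042],[.099,y+.042],[.099,y-.042]])
                X=np.vstack([np.c_[q,np.full(4,z)] for z in(.02,.1)])
                a=np.zeros((400,640),np.uint8);cv2.fillConvexPoly(a,cv2.convexHull(proj(k,X).round().astype(np.int32)),1)
                return ((a>0)!=m).sum()/max(m.sum(),1)
            ys=np.arange(-.16,.17,.001);cs=[cost(y) for y in ys];i=int(np.argmin(cs));out.append((c,round(d["score"],2),round(ys[i],3),round(cs[i],2)))
    return out
if __name__=="__main__":
    rk=np.load("rack.npy");p,R=tool();print(read_state()["time"],p,inv(rk,p[:2]));print(blower())
E
python3 bl.py; python3 - <<'E'
from h import *
rk=np.load("rack.npy");b0=T(rk,[0,.134])[0]
for c in("wrist","scene","side"):
    read_camera(c);v=boardmasks(c,b0);x,f=fitboard([v],[*b0,rk[2]+np.array([-.05,.05])]);print(c,inv(rk,x[:2]),x[2]-rk[2],f,v[1].sum(),v[2].sum())
E
```

```text
18.7667 [0.52141593 0.03646383 0.24449231] [[-0.07769426  0.01780929]]
[('scene', 0.91, np.float64(0.042), np.float64(0.2)), ('side', 0.67, np.float64(0.043), np.float64(0.2)), ('wrist', 0.7, np.float64(-0.16), np.float64(1.0))]
wrist [[0.00013869 0.13397894]] -0.0039669913281815405 0.02478391176402689 14439 5172
scene [[-0.00841459  0.14735607]] 0.10259005888267189 0.5090845165652468 725 406
side [[-0.00071379  0.13101215]] -0.0071394515625102795 0.1260392156862745 1300 416
```

The board is home at rack (0.000, 0.134), square. The blower reads 0.042.

Call:
{"method": "step_arm", "body": {
  "targets": [
    [[0,0,0],[39,13,0],0],
    [[0,0,0],[39,13,0],0],
    [[0,0,0],[39,13,0],0],
    [[0,0,0],[39,13,0],0],
    [[0,0,0],[6,0,0],0]
  ]
}}

```text
time: 19.93
tool_pos: [0.692, 0.002, 0.242]
tcp_rot: [3.138, 0.148, 0.005]
wrist_force: [0.5, -0.8, -0.2]
width: -0.002
grip_force: 0.0
```

Call:
{"method": "step_arm", "body": {
  "targets": [
    [[0,0,0],[0,0,0],0],
    [[0,0,0],[0,0,0],0]
  ]
}}

```text
time: 20.1
tool_pos: [0.6862, 0.0039, 0.2422]
tcp_rot: [-3.137, -0.15, 0.004]
wrist_force: [0.7, 1.5, -0.2]
width: 0.0
grip_force: 0.0
```

```bash
python3 bl.py
```

```text
20.1 [0.68619562 0.00392624 0.24221898] [[ 0.08301388 -0.03101627]]
[('side', 0.63, np.float64(0.043), np.float64(0.19)), ('wrist', 0.96, np.float64(0.04), np.float64(0.13))]
```

Call:
{"method": "step_arm", "body": {
  "targets": [
    [[0,0,0],[0,0,35],0],
    [[0,0,0],[0,0,35],0],
    [[0,0,0],[0,0,34],0],
    [[0,0,0],[0,0,0],0],
    [[0,0,0],[0,-6,0],0]
  ]
}}

```text
time: 20.82
tool_pos: [0.6838, 0.0095, 0.137]
tcp_rot: [-3.137, -0.149, 0.009]
wrist_force: [-0.1, 0.1, 0.8]
width: -0.001
grip_force: 0.0
```

Call:
{"method": "step_arm", "body": {
  "targets": [
    [[0,0,0],[0,-8,0],0],
    [[0,0,0],[0,-8,0],0],
    [[0,0,0],[0,-9,0],0],
    [[0,0,0],[0,-9,0],0],
    [[0,0,0],[0,-9,0],0]
  ]
}}

```text
time: 21.23
tool_pos: [0.6834, 0.0538, 0.1417]
tcp_rot: [-3.137, -0.151, -0.007]
wrist_force: [1.0, -1.8, 1.3]
width: -0.001
grip_force: 1.2
```

Call:
{"method": "step_arm", "body": {
  "targets": [
    [[0,0,0],[0,-9,0],0],
    [[0,0,0],[0,-9,0],0],
    [[0,0,0],[0,-9,0],0],
    [[0,0,0],[0,-9,0],0],
    [[0,0,0],[0,-6,0],0]
  ]
}}

```text
time: 21.65
tool_pos: [0.6777, 0.096, 0.1391]
tcp_rot: [-3.137, -0.151, 0.0]
wrist_force: [1.4, -2.2, 0.6]
width: 0.003
grip_force: 1.1
```

Call:
{"method": "step_arm", "body": {
  "targets": [
    [[0,0,0],[0,-4,0],0],
    [[0,0,0],[0,0,0],0],
    [[0,0,0],[0,0,0],0]
  ]
}}

```text
time: 21.9
tool_pos: [0.6768, 0.0992, 0.1386]
tcp_rot: [-3.136, -0.151, 0.003]
wrist_force: [-0.1, -0.0, 0.6]
width: -0.003
grip_force: 0.0
```

```bash
python3 bl.py
```

```text
21.9 [0.67684216 0.09915271 0.13856012] [[0.08321393 0.06466825]]
[('scene', 0.93, np.float64(0.119), np.float64(0.35)), ('side', 0.83, np.float64(0.122), np.float64(0.17)), ('wrist', 0.89, np.float64(0.12), np.float64(0.22))]
```

Needs 14 mm more to be at the bay's centre. Then retreat and rise.

Call:
{"method": "step_arm", "body": {
  "targets": [
    [[0,0,0],[0,-6,0],0],
    [[0,0,0],[0,-5,0],0],
    [[0,0,0],[0,-3,0],0],
    [[0,0,0],[0,0,0],0],
    [[0,0,0],[0,0,0],0]
  ]
}}

```text
time: 22.62
tool_pos: [0.6761, 0.1132, 0.1393]
tcp_rot: [-3.136, -0.151, 0.0]
wrist_force: [0.1, -0.4, -0.6]
width: -0.003
grip_force: 0.0
```

Call:
{"method": "step_arm", "body": {
  "targets": [
    [[0,0,0],[0,15,0],0],
    [[0,0,0],[0,15,0],0],
    [[0,0,0],[0,0,-40],0],
    [[0,0,0],[0,0,-40],0],
    [[0,0,0],[0,0,-40],0]
  ]
}}

```text
time: 23.03
tool_pos: [0.6784, 0.0804, 0.2593]
tcp_rot: [-3.137, -0.148, 0.005]
wrist_force: [0.4, 0.5, 0.5]
width: -0.001
grip_force: 0.0
```

Call:
{"method": "step_arm", "body": {
  "targets": [
    [[0,0,0],[-30,25,0],0],
    [[0,0,0],[-30,25,0],0],
    [[0,0,0],[-30,25,0],0],
    [[0,0,0],[0,0,0],0],
    [[0,0,0],[0,0,0],0]
  ]
}}

```text
time: 23.45
tool_pos: [0.5952, -0.0033, 0.2592]
tcp_rot: [-3.137, -0.145, 0.0]
wrist_force: [1.0, 0.6, 0.3]
width: -0.002
grip_force: 0.0
```

```bash
python3 bl.py; python3 - <<'E'
from h import *
rk=np.load("rack.npy");b0=T(rk,[0,.134])[0]
for c in("wrist","side"):
    read_camera(c);v=boardmasks(c,b0);x,f=fitboard([v],[*b0,rk[2]+np.array([-.05,.05])]);k=v[0];print(c,inv(rk,x[:2]),x[2]-rk[2],f,v[1].sum(),v[2].sum())
    print([(round(d["score"],2),inv(rk,ray(k,d["at"][::-1],0))[0].round(3)) for d in tip_of(c,"dry_fish_a")[:3]])
print(read_state()["wrist_force"],read_state()["time"])
E
```

```text
23.45 [ 0.59523786 -0.00329356  0.2592456 ] [[-0.00821025 -0.02911938]]
[('scene', 0.66, np.float64(0.134), np.float64(0.2)), ('side', 0.69, np.float64(0.139), np.float64(0.22)), ('wrist', 0.92, np.float64(0.137), np.float64(0.08))]
wrist [[-0.00103846  0.13741552]] 0.004056068573775967 0.06815028213259487 10536 3928
[(0.97, array([-0.004, -0.136])), (0.84, array([-0.001, -0.001]))]
side [[0.00048264 0.12711193]] 0.004710168871932624 0.12706801470588233 1280 445
[(0.8, array([-0.005, -0.004])), (0.61, array([ 0.005, -0.134]))]
[0.67031812 0.42024707 0.42778278] 24.15
```

The board is home, the blower is centred at about 0.136, and the arm is clear. Handing in.

```bash
python3 -c "
from workcell import *
print(finish_job())"
```

```text
the job is handed in; nothing more can be done
None
```

I slid the wet-fish board fully home in the empty left bay, centred the blower behind it at about 0.136, and handed the job in at about 24 s. The simulator returned no verdict, and I viewed 11 pictures, one over the limit of 10.

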